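Open the paddle-latched drying cabinet and draw out its tray

TASK

Bring out the tray of the small steel drying cabinet so that the phone on it can be taken: lift the paddle on its door right up until you feel its stop, without straining it there and without dragging at the door while the hidden pawl still holds it, then swing the door wide open, square to the cabinet or farther. Draw the tray out by its lug as far as it goes, let go, and leave the things lying round about where they are.

Things in the scene. Friction and masses are not known exactly. Their poses are not given: they have to be found in the camera images.
- cabinet: Grey steel drying cabinet screwed to the bench: 180 mm wide (y), 170 mm deep (x), 130 mm high, five dark slots in its top, door on the front. Origin: bench height, middle of the width, 100 mm behind the front rim. Its x axis points from the front to the back, y along the width to the left as seen from the front, z up; the front faces the robot more or less.
- door: Pan-shaped grey steel door covering the whole front: 180 wide, 120 high, 42 mm deep, so its outer face is 42 mm in front of the cabinet's rim; dark-framed window beside the latch. Origin on the hinge line at bench height; shut, its axes are parallel to the cabinet's. It weighs 0.6 to 1.5 kg and hangs on lift-off hinges, so it may ride up by 3.5 mm when the paddle is lifted.
- door_hinge (a point): Point on the vertical hinge line, 100 mm above the bench: the right-hand edge of the front as seen from the front, in the plane of the cabinet's rim (90 mm to the right of the middle).
- door_swing (a joint): Swing of the door in rad: 0 shut, grows as the left-hand free edge comes out towards the robot (anticlockwise from above), end stop 1.75. The door stays where it is left.
- paddle: Dark steel paddle on the door, 30 mm wide, 6 mm thick, pointing forward; origin on its level pivot pin 50 mm in front of the hinge line's plane, 140 mm from that line, 100 mm up. It turns front end up by 0.72 rad to its stop. A spring returns it: 3.5 N at the bar when down, 7.5 N when up; pinched, the bar's friction adds some 5 N; at the stop the force rises steeply.
- paddle_grip (a point): Middle of the paddle's round steel cross bar, 58 mm in front of the pivot: 12 mm thick, 40 mm long, along the door's width, both ends free to be pinched from above; it turns between the fingers with some friction. At rest 100 mm above the bench, 66 mm in front of the door's face; at full lift 38 mm higher and 14 mm nearer the door. If fingers slip or the door rides up, it lags behind the hand.
- stop_pin: Steel pin, 6 mm thick, 50 mm long, level, across the two cheeks of the latch above the paddle: the paddle's stop. It carries the door's axes. 25 N on it answers to about 9 N more at the bar than is needed just to reach the stop.
- pawl: Hidden steel pawl inside the door by its free edge, 7 x 34 x 20 mm, origin at its centre: its tip catches behind a keeper in the cabinet's left wall. Lifting the paddle draws it back; it comes clear only at 0.6 to 0.7 rad of lift, at a keeper setting that differs and cannot be seen. It can catch again until the door is out by about 0.08 rad; beyond that the paddle may come down.
- tray_slide (a joint): How far the tray is drawn out, in m: 0 in, end stop at 0.100, out of the cabinet's front. About 2 N moves it and it stays where it is left.
- tray_lug (a point): Grip point on the tray's dark lug: the lug is a block 28 mm wide (across the cabinet), 10 mm thick, 38 mm long, standing out level from the middle of the tray's front; the point is at its mid-height, 14 mm from its front end. With the tray in it is 24 mm in front of the cabinet's rim and 95 mm above the bench, hidden inside the shut door, reachable from above once the door is open.
- jar: Glass swab jar with a yellow lid, 56 mm wide, 70 mm high, on the blue mat left of the cabinet; origin under its middle. Leave it alone.
- charger: White plug charger, 40 x 72 x 27 mm, on the mat at the far left; origin under its middle. Leave it alone.
- dish: Flat round dish of screws, 62 mm wide, 10 mm high, on the bench right of the work; origin under its middle. Leave it alone.
- driver: Small screwdriver, 145 mm long, lying right of the dish; origin under its middle. Leave it alone.

How it is judged:
By the outcome, as a careful person would: the job done as asked, in the order asked, and still so for the second after the job is handed in, with the robot touching nothing.
It also fails if it takes over 64 s, if anything falls off the work surface, if the arm or the gripper's body presses on something with over 40 N, if the wrist force passes 120 N, or if a joint passes its speed limit or range.

ROBOT

A 6-joint arm with a two-finger parallel gripper is mounted at the origin on a cart in front of the work surface, level with it; the furniture and walls round the work are solid. World frame = base frame: x ahead of the robot, y to its left, z up, the work surface at z = 0. Lengths are in mm, angles in rad, forces in N, time in s.
With the tool pointing down it reaches from about 350 to 975 mm from the base axis. Payload 7.1 kg.
Tool frame: the origin (TCP) lies midway between the tips of the shut fingers; the grasp point (between the pads) lies env.pinch_z behind it (env.pinch_z is the distance from the TCP to the grasp point, in mm); z points along the fingers, y is the line along which they close (so a half turn about z gives the same grasp; the last joint's range is limited). The gripper opens to 88 mm and grips with 3 to 60 N. Pads are 20 mm wide; open, the fingers measure 115 mm over their backs; the gripper's body (75 mm by 178 mm) begins 61 mm behind the grasp point.
Start: joints at [1.086, 0.423, 1.63, -0, 1.089, -0.019], TCP at [280.678, 558.412, 222.675] pointing down, gripper open.
Joint ranges: [-3, 3], [-0.9, 2.11], [0.09, 2.58], [-1.31, 4.45], [0.11, 2.69], [-2.54, 2.54]. Speed limits (rad/s): [2.39, 2.39, 3.01, 3.14, 3.14, 3.14].

INTERFACE

Orientations are given as a unit quaternion [x, y, z, w].
In Python, from station import env gives the robot as it stands. The module is installed in compiled form; this text tells all that it offers.
- The arm moves only by the tool carry_out, never from a script. Its arguments are lists of equal length, an entry for each row: "delta_pos": the shift along the tool's x, y, z in m, a list of three; "angular": the turn, a rotation vector about the tool's x, y, z in rad, a list of three. In form: {"delta_pos": [[dx, dy, dz], ...], "angular": [[wx, wy, wz], ...]}. A call has 1 to 5 rows; each row is the pose to reach, as a shift and turn from the pose commanded when the call began, along the tool's axes at that moment; what a row does not reach only later rows make up. A row lasts 1/10 s, in which the tool goes at most 50 mm and 8.59 degrees, less where a joint would pass 70% of its speed; a pose out of reach is approached as far as the arm can. A call with a gripper value outside its range is refused whole. "hand" is the finger opening in m, from 0 to 0.0878, set as the call begins (left out, the last holds). The fingers move at their own pace and stop on an object; the grip force is fixed at half the most. Time passes only in rows, so rows that repeat a pose let the fingers close. It gives the time, the measured TCP pose, the force, the opening and the grip force at its end, in the units of the state.
- env.get_state(): the state, without advancing time (a new reading comes with each control period).
- env.capture(name): name is "side" or "top"; returns the picture (400x640x3 uint8, red, green, blue); there is no depth.
- env.get_calibration(name): a dict with "K" (3x3 intrinsics, pixels), "origin" and "orientation" of the camera in the world. Camera axes: x right, y down, z forward; pixel columns grow to the right and rows downward; lengths in mm; the calibration is good to about 2 mm. A picture is of the moment at which its call begins. get_calibration takes no time and is no camera call.
- env.job_done(): hands the job in; it is judged then, once.
The state is a dict: "time_s": time; "q": joint angles; "dq": joint speeds; "tau": joint torques, N m; "eef_pos": TCP position; "ee_rot": TCP orientation; "force": force on the tool from outside, world axes, zero at the start; "moment": the same for the moment, N m; "gripper_width": opening from 0.0 (shut) to 1.0 (fully open); "finger_force": force on a finger pad.
Only numpy, scipy, OpenCV 4.12 (cv2) and the standard library are available. Lean on these libraries where they do the work, as an engineer would, in place of code of your own. Each camera call takes 0.05 s, during which the arm holds its last target. There are 200 camera calls.

## Working session

There is one attempt and no reset: what is moved stays moved. The work goes in short steps, Python scripts to look and compute and a tool call to move; the robot and the scene stay as the last step left them, time stands still between calls to the robot, and variables do not carry over. Pictures are saved under pics/ and viewed, at most 10 in all, crops included, and the job is handed in when it is done.

Besides the shell and the picture viewer there is one more tool, called after "Call:" by a JSON object that holds its "api" and its "payload", one argument or row to a line. carry_out: Moves the arm, as the interface text tells. Its arguments: {"type":"object","properties":{"delta_pos":{"type":"array","items":{"type":"array","items":{"type":"number"}}},"angular":{"type":"array","items":{"type":"array","items":{"type":"number"}}},"hand":{"type":"number"}},"required":["delta_pos","angular"]}

```bash
mkdir -p pics
cat > h.py <<'E'
import numpy as np, cv2
from scipy.spatial.transform import Rotation as R
from station import env
def cal(n):
    c=env.get_calibration(n); q=np.array(c["orientation"],float)
    Rm=R.from_quat(q).as_matrix() if q.size==4 else q.reshape(3,3)
    return np.array(c["K"],float),np.array(c["origin"],float),Rm
def ray(n,uv):
    K,o,Rm=cal(n); d=Rm@np.linalg.inv(K)@np.array([uv[0],uv[1],1.]); return o,d/np.linalg.norm(d)
def onz(n,uv,z):
    o,d=ray(n,uv); return o+d*(z-o[2])/d[2]
def proj(n,p):
    K,o,Rm=cal(n); c=K@(Rm.T@(np.array(p,float)-o)); return c[:2]/c[2]
def tri(u1,u2):
    A=[];b=[]
    for n,u in(("top",u1),("side",u2)):
        o,d=ray(n,u);P=np.eye(3)-np.outer(d,d);A.append(P);b.append(P@o)
    return np.linalg.lstsq(np.vstack(A),np.hstack(b),rcond=None)[0]
def tool(p):  # world target -> shift in tool axes (m) from measured pose
    s=env.get_state(); return R.from_quat(s["ee_rot"]).inv().apply(np.array(p)-s["eef_pos"])/1000
def save(n,f):
    im=env.capture(n); cv2.imwrite("pics/"+f,im[...,::-1]); return im
E
python3 - <<'E'
from h import *
print(env.get_state(), env.pinch_z)
for n in("top","side"):
    save(n,n+"0.png"); print(n,cal(n))
E
```

```text
{'time_s': 0.0, 'q': array([ 1.08597928e+00,  4.23835123e-01,  1.63065935e+00, -2.11726360e-05,
        1.08861167e+00, -1.89500544e-02]), 'dq': array([-2.78470248e-04,  1.49624462e-05, -1.70055312e-05,  5.94938320e-04,
       -9.12271855e-04, -4.54484450e-04]), 'tau': array([ 1.37854749e-03, -5.44625759e+01, -2.73664552e+01,  6.44350913e-02,
        2.27023620e-02, -1.33688422e-04]), 'eef_pos': array([280.44908276, 557.93657672, 221.91731349]), 'ee_rot': array([ 2.30827935e-01,  9.72994292e-01, -7.35202800e-04, -1.79522806e-04]), 'force': array([ 0.14400887, -0.61247211,  0.05030046]), 'moment': array([0.02094143, 0.00084578, 0.03535183]), 'finger_force': 0.0, 'gripper_width': 0.9977442815421774} 18.700000000000003
top (array([[454.78031437,   0.        , 323.75220008],
       [  0.        , 454.78031437, 194.22362706],
       [  0.        ,   0.        ,   1.        ]]), array([ 352.00175999,  158.7982098 , 1772.95091825]), array([[ 0.00264323, -0.9946134 ,  0.1036205 ],
       [-0.99990931, -0.00126043,  0.0134081 ],
       [-0.01320527, -0.10364654, -0.99452653]]))
side (array([[361.14040835,   0.        , 317.00393801],
       [  0.        , 361.14040835, 201.12086388],
       [  0.        ,   0.        ,   1.        ]]), array([ -59.57422508, -774.47573788,  525.00847698]), array([[ 0.85487598, -0.1801738 ,  0.48654338],
       [-0.51878152, -0.30997499,  0.7967316 ],
       [ 0.00726612, -0.93351642, -0.35846101]]))
```

View pics/top0.png

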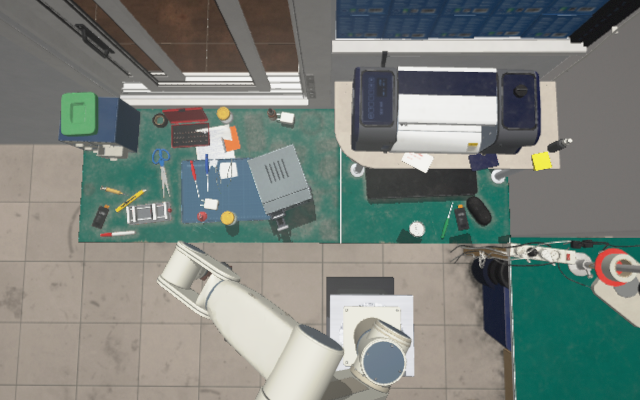

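View pics/side0.png

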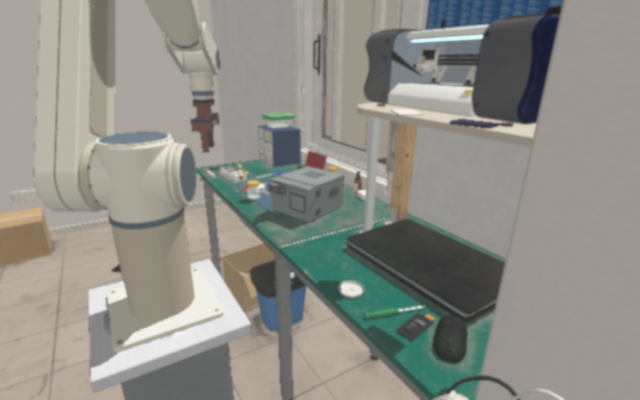

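The top view shows the cabinet at about (280,178), turned slightly, with the latch and paddle at about (283,225). The side view shows it at about (305,192). I'll enlarge both.

Run:
```python
import cv2,numpy as np
a=cv2.imread("pics/top0.png")[140:250,235:335]; b=cv2.imread("pics/side0.png")[155:230,250:350]
a=cv2.resize(a,(500,550),interpolation=cv2.INTER_CUBIC)
cv2.imwrite("pics/c_top.png",cv2.resize(cv2.imread("pics/top0.png")[135:245,225:335],(600,600),interpolation=cv2.INTER_CUBIC))
cv2.imwrite("pics/c_side.png",cv2.resize(b,(800,600),interpolation=cv2.INTER_CUBIC))
```

```text
(no output)
```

View pics/c_top.png

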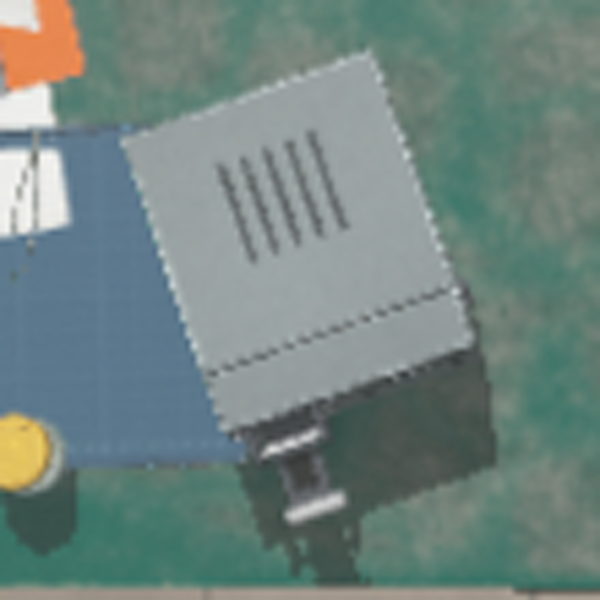

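View pics/c_side.png

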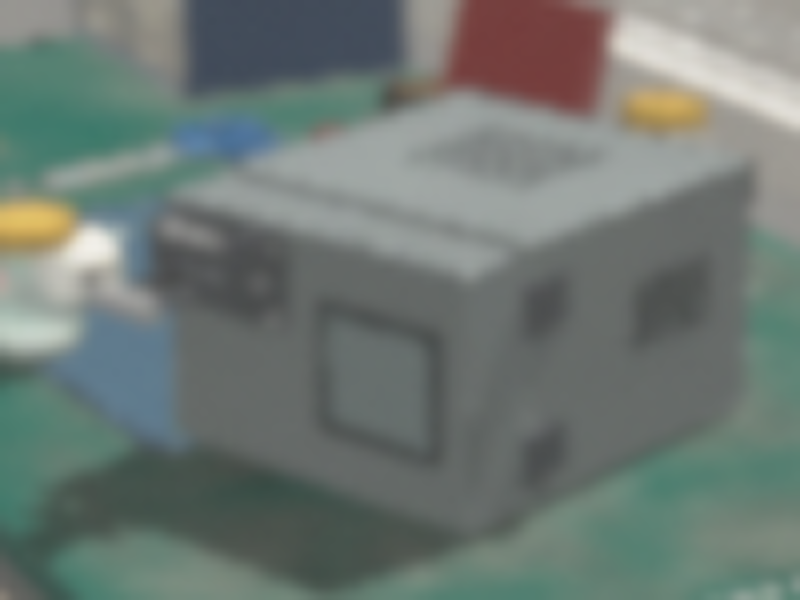

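```bash
cat >> h.py <<'E'
def pose():
    return np.load("pose.npy")
def c2w(p):
    x,y,a=pose(); c,s=np.cos(a),np.sin(a); return np.array([x+c*p[0]-s*p[1],y+s*p[0]+c*p[1],p[2]])
E
python3 - <<'E'
from h import *
from scipy.optimize import least_squares
f=110/600
px=[(123,143),(372,50),(455,288),(208,373),(288,519),(345,495)]
L=[(70,90,130),(70,-90,130),(-100,-90,130),(-100,90,130),(-208,70,104),(-208,30,104)]
W=np.array([onz("top",((u+.5)*f+225-.5,(v+.5)*f+135-.5),l[2]) for (u,v),l in zip(px,L)])
def m(p): 
    c,s=np.cos(p[2]),np.sin(p[2]); return np.array([(p[0]+c*l[0]-s*l[1],p[1]+s*l[0]+c*l[1]) for l in L])
r=least_squares(lambda p:(m(p)-W[:,:2]).ravel(),[700,250,0])
print(r.x,(m(r.x)-W[:,:2]).round(1)); np.save("pose.npy",r.x)
for n,p in dict(bar=(-208,50,100),hinge=(-100,-90,100),lug=(-124,0,95),lugout=(-224,0,95)).items(): print(n,c2w(p).round(1),proj("side",c2w(p)).round(1))
print(onz("top",(223,216),70))
# yaw of tool
print(R.from_quat(env.get_state()["ee_rot"]).as_matrix().round(3))
E
```

```text
[6.13685912e+02 3.55120103e+02 3.48533265e-01] [[ 2.7  1.2]
 [ 0.5 -0.9]
 [ 2.3 -1.9]
 [-2.   3. ]
 [-0.5 -1. ]
 [-3.  -0.4]]
bar [401.1 331.1 100. ] [264.5 192.8]
hinge [550.4 236.4 100. ] [315.3 193.5]
lug [497.1 312.8  95. ] [291.5 191.1]
lugout [403.2 278.6  95. ] [271.4 198.6]
[446.68686769 560.14598212  70.        ]
[[-0.893  0.449 -0.001]
 [ 0.449  0.893 -0.001]
 [ 0.    -0.001 -1.   ]]
```

```bash
cat >> h.py <<'E'
def plan(g,ya=None):
    """shift/turn (tool axes, m/rad) taking the grasp point to world g, tool down, tool y at angle ya deg"""
    s=env.get_state(); T=R.from_quat(s["ee_rot"])
    p=np.array(g,float)-[0,0,env.pinch_z]; d=T.inv().apply(p-s["eef_pos"])/1000
    w=np.zeros(3)
    if ya is not None:
        a=np.radians(ya); y=np.array([np.cos(a),np.sin(a),0]); z=np.array([0,0,-1.])
        w=(T.inv()*R.from_matrix(np.c_[np.cross(y,z),y,z])).as_rotvec()
    print("d",d.round(4),"w",w.round(3),"| eef",s["eef_pos"].round(1),"F",s["force"].round(1),"fp",round(s["finger_force"],1),"gw",round(s["gripper_width"],3),"t",round(s["time_s"],2),"q6",s["q"][5].round(2))
E
python3 -c "
from h import *
plan(c2w((-208,50,215)),np.degrees(pose()[2])-90)"
```

```text
d [-0.2097 -0.1485  0.0259] w [-1.000e-03  2.000e-03  2.327e+00] | eef [280.5 558.  222. ] F [0.3 0.3 0.1] fp 0.0 gw 1.0 t 0.1 q6 -0.02
```

Call:
{"api": "carry_out", "payload": {
  "delta_pos": [
    [-0.042, -0.03, 0],
    [-0.084, -0.06, 0],
    [-0.126, -0.09, 0],
    [-0.168, -0.12, 0],
    [-0.21, -0.149, 0]
  ],
  "angular": [
    [0, 0, 0.15],
    [0, 0, 0.3],
    [0, 0, 0.45],
    [0, 0, 0.6],
    [0, 0, 0.75]
  ]
}}

```text
time_s: 0.6
eef_pos: [398.1, 335.6, 222.5]
ee_rot: [0.573, 0.819, -0.0, -0.0]
force: [1.3, 0.7, -0.7]
gripper_width: 0.999
finger_force: 0.0
```

```bash
python3 -c "
from h import *
plan(c2w((-208,50,215)),np.degrees(pose()[2])-90)"
```

```text
d [-0.0053  0.0013  0.0262] w [-0.     0.     1.572] | eef [398.1 335.6 222.5] F [ 1.3  0.7 -0.7] fp 0.0 gw 0.999 t 0.6 q6 0.33
```

Call:
{"api": "carry_out", "payload": {
  "delta_pos": [
    [0, 0, 0],
    [0, 0, 0],
    [0, 0, 0.005],
    [0, 0, 0.01],
    [0, 0, 0.01]
  ],
  "angular": [
    [0, 0, 0.15],
    [0, 0, 0.3],
    [0, 0, 0.45],
    [0, 0, 0.6],
    [0, 0, 0.75]
  ]
}}

```text
time_s: 1.1
eef_pos: [397.3, 337.0, 211.8]
ee_rot: [0.834, 0.552, -0.001, 0.0]
force: [-1.0, -0.3, 0.1]
gripper_width: 1.0
finger_force: 0.0
```

Call:
{"api": "carry_out", "payload": {
  "delta_pos": [
    [0, 0, 0],
    [0, 0, 0],
    [0, 0, 0.005],
    [0, 0, 0.01],
    [0, 0, 0.01]
  ],
  "angular": [
    [0, 0, 0.15],
    [0, 0, 0.3],
    [0, 0, 0.45],
    [0, 0, 0.6],
    [0, 0, 0.75]
  ]
}}

```text
time_s: 1.6
eef_pos: [397.2, 337.1, 201.8]
ee_rot: [0.978, 0.208, -0.001, 0.0]
force: [-0.5, 1.0, 0.2]
gripper_width: 0.999
finger_force: 0.0
```

```bash
python3 -c "
from h import *
plan(c2w((-208,50,180)),np.degrees(pose()[2])-90)
a=save('top','t1.png');b=save('side','s1.png')
f=lambda im,x,y:cv2.resize(im[y:y+75,x:x+100,::-1],(400,300),interpolation=cv2.INTER_CUBIC)
cv2.imwrite('pics/b1.png',np.hstack([f(a,240,180),f(b,230,140)]))
for p in [(-208,70,100),(-208,30,100)]: print(proj('top',c2w(p)),proj('side',c2w(p)))
"
```

```text
d [0.0012 0.0071 0.0405] w [0.001 0.002 0.071] | eef [397.2 337.1 201.8] F [-0.5  1.   0.2] fp 0.0 gw 0.999 t 1.6 q6 1.83
[277.7889887  229.90911615] [260.54470729 191.57510738]
[288.05084642 226.20608586] [268.52848561 194.06147241]
```

View pics/b1.png

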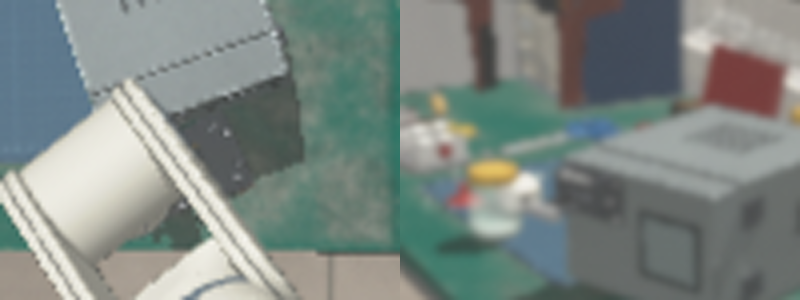

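The bar shows in the side view at about (265,191.5), within 1–1.5 px of the prediction, so the pose is good. Next I descend over it.

Call:
{"api": "carry_out", "payload": {
  "delta_pos": [
    [0.001, 0.007, 0],
    [0.001, 0.007, 0.03],
    [0.001, 0.007, 0.06],
    [0.001, 0.007, 0.08],
    [0.001, 0.007, 0.1]
  ],
  "angular": [
    [0, 0, 0.071],
    [0, 0, 0.071],
    [0, 0, 0.071],
    [0, 0, 0.071],
    [0, 0, 0.071]
  ],
  "hand": 0.06
}}

```text
time_s: 2.2
eef_pos: [401.4, 331.4, 101.6]
ee_rot: [0.984, 0.179, -0.0, 0.0]
force: [-0.2, -0.9, 0.5]
gripper_width: 0.683
finger_force: 0.0
```

```bash
python3 -c "
from h import *
plan(c2w((-208,50,100)),np.degrees(pose()[2])-90)
b=save('side','s2.png')
cv2.imwrite('pics/b2.png',cv2.resize(b[150:225,220:320,::-1],(800,600),interpolation=cv2.INTER_CUBIC))
"
```

```text
d [-0.0004  0.0002  0.0203] w [0.    0.001 0.011] | eef [401.4 331.4 101.6] F [-0.2 -0.9  0.5] fp 0.0 gw 0.683 t 2.2 q6 1.88
```

View pics/b2.png

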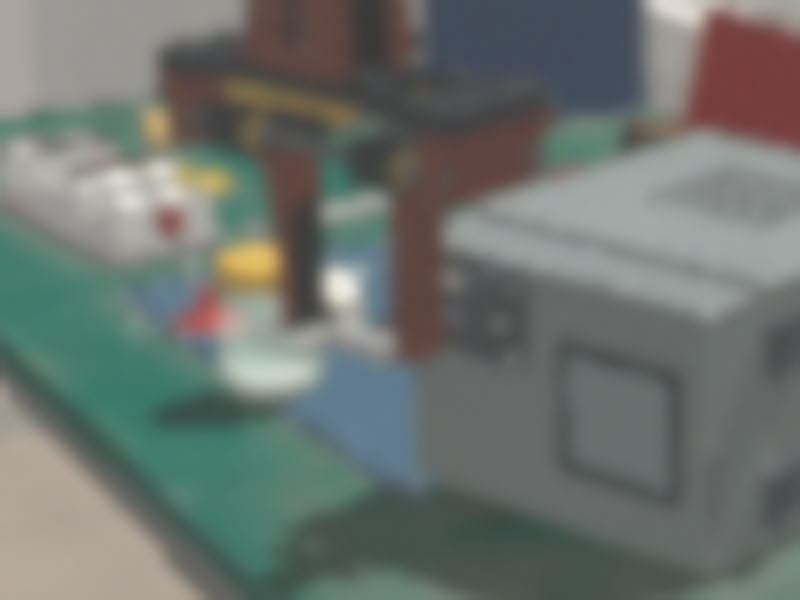

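The fingers straddle the bar, which runs about (310,330) to (395,345) in the crop. I'll descend 20 mm and close.

Call:
{"api": "carry_out", "payload": {
  "delta_pos": [
    [0, 0, 0.01],
    [0, 0, 0.02],
    [0, 0, 0.02],
    [0, 0, 0.02],
    [0, 0, 0.02]
  ],
  "angular": [
    [0, 0, 0.01],
    [0, 0, 0.01],
    [0, 0, 0.01],
    [0, 0, 0.01],
    [0, 0, 0.01]
  ]
}}

```text
time_s: 2.75
eef_pos: [402.0, 331.9, 83.3]
ee_rot: [0.985, 0.172, 0.0, -0.0]
force: [0.2, 0.3, -0.2]
gripper_width: 0.683
finger_force: 0.0
```

Call:
{"api": "carry_out", "payload": {
  "delta_pos": [
    [0, 0, 0],
    [0, 0, 0],
    [0, 0, 0],
    [0, 0, 0],
    [0, 0, 0]
  ],
  "angular": [
    [0, 0, 0],
    [0, 0, 0],
    [0, 0, 0],
    [0, 0, 0],
    [0, 0, 0]
  ],
  "hand": 0.03
}}

```text
time_s: 3.25
eef_pos: [401.3, 331.9, 82.9]
ee_rot: [0.985, 0.172, -0.0, -0.0]
force: [-4.5, 2.8, 3.2]
gripper_width: 0.451
finger_force: 30.0
```

```bash
python3 -c "
from h import *
plan(c2w((-208,50,100)),np.degrees(pose()[2])-90);print(env.get_state()['moment'])"
```

```text
d [-0.0004  0.0007  0.0016] w [-0.     0.    -0.004] | eef [401.3 331.9  82.9] F [-4.5  2.8  3.2] fp 30.0 gw 0.451 t 3.25 q6 1.89
[0.43352337 0.86814103 0.05782454]
```

Call:
{"api": "carry_out", "payload": {
  "delta_pos": [
    [0.0003, 0, -0.0058],
    [0.0012, 0, -0.0115],
    [0.0026, 0, -0.0171],
    [0.0046, 0, -0.0226],
    [0.0046, 0, -0.0226]
  ],
  "angular": [
    [0, 0, 0],
    [0, 0, 0],
    [0, 0, 0],
    [0, 0, 0],
    [0, 0, 0]
  ]
}}

```text
time_s: 3.75
eef_pos: [405.5, 333.0, 105.6]
ee_rot: [0.985, 0.171, -0.001, 0.0]
force: [-3.9, 4.3, -8.1]
gripper_width: 0.453
finger_force: 30.0
```

Call:
{"api": "carry_out", "payload": {
  "delta_pos": [
    [0.0012, 0, -0.0025],
    [0.0025, 0, -0.0052],
    [0.004, 0, -0.0077],
    [0.0055, 0, -0.0101],
    [0.0055, 0, -0.0101]
  ],
  "angular": [
    [0, 0, 0],
    [0, 0, 0],
    [0, 0, 0],
    [0, 0, 0],
    [0, 0, 0]
  ]
}}

```text
time_s: 4.25
eef_pos: [409.9, 334.5, 115.2]
ee_rot: [0.985, 0.171, -0.001, 0.0]
force: [-5.5, 5.0, -9.9]
gripper_width: 0.45
finger_force: 30.0
```

```bash
python3 -c "
from h import *
plan(c2w((-208,50,100)));print(env.get_state()['moment'])"
```

```text
d [-0.0094  0.0003  0.0339] w [0. 0. 0.] | eef [409.9 334.5 115.2] F [-5.5  5.  -9.9] fp 30.0 gw 0.45 t 4.25 q6 1.89
[0.61001984 1.14585158 0.03694062]
```

Call:
{"api": "carry_out", "payload": {
  "delta_pos": [
    [0.0008, 0, -0.0012],
    [0.0017, 0, -0.0024],
    [0.0026, 0, -0.0036],
    [0.0026, 0, -0.0036]
  ],
  "angular": [
    [0, 0, 0],
    [0, 0, 0],
    [0, 0, 0],
    [0, 0, 0]
  ]
}}

```text
time_s: 4.65
eef_pos: [412.0, 335.3, 118.5]
ee_rot: [0.985, 0.171, -0.002, 0.0]
force: [-5.3, 3.3, -10.3]
gripper_width: 0.449
finger_force: 30.0
```

Call:
{"api": "carry_out", "payload": {
  "delta_pos": [
    [0.0004, 0, -0.0005],
    [0.0008, 0, -0.001],
    [0.0008, 0, -0.001]
  ],
  "angular": [
    [0, 0, 0],
    [0, 0, 0],
    [0, 0, 0]
  ]
}}

```text
time_s: 4.95
eef_pos: [412.6, 335.5, 119.4]
ee_rot: [0.985, 0.171, -0.002, 0.0]
force: [-5.7, 4.4, -9.9]
gripper_width: 0.449
finger_force: 30.0
```

Call:
{"api": "carry_out", "payload": {
  "delta_pos": [
    [0.0004, 0, -0.0005],
    [0.0008, 0, -0.001],
    [0.0008, 0, -0.001]
  ],
  "angular": [
    [0, 0, 0],
    [0, 0, 0],
    [0, 0, 0]
  ]
}}

```text
time_s: 5.25
eef_pos: [413.3, 335.8, 120.3]
ee_rot: [0.985, 0.171, -0.002, 0.0]
force: [-6.6, 4.9, -10.5]
gripper_width: 0.448
finger_force: 30.0
```

Call:
{"api": "carry_out", "payload": {
  "delta_pos": [
    [0.0003, 0, -0.0005],
    [0.0006, 0, -0.001],
    [0.0006, 0, -0.001]
  ],
  "angular": [
    [0, 0, 0],
    [0, 0, 0],
    [0, 0, 0]
  ]
}}

```text
time_s: 5.55
eef_pos: [414.0, 336.0, 121.3]
ee_rot: [0.985, 0.171, -0.002, 0.0]
force: [-6.3, 5.2, -10.7]
gripper_width: 0.451
finger_force: 30.0
```

Call:
{"api": "carry_out", "payload": {
  "delta_pos": [
    [0, 0, -0.0005],
    [0, 0, -0.001],
    [0, 0, -0.001]
  ],
  "angular": [
    [0, 0, 0],
    [0, 0, 0],
    [0, 0, 0]
  ]
}}

```text
time_s: 5.85
eef_pos: [414.5, 336.2, 122.3]
ee_rot: [0.985, 0.171, -0.001, 0.0]
force: [-3.6, 3.9, -12.8]
gripper_width: 0.452
finger_force: 30.0
```

Call:
{"api": "carry_out", "payload": {
  "delta_pos": [
    [0, 0, -0.0005],
    [0, 0, -0.001],
    [0, 0, -0.001]
  ],
  "angular": [
    [0, 0, 0],
    [0, 0, 0],
    [0, 0, 0]
  ]
}}

```text
time_s: 6.15
eef_pos: [414.8, 336.3, 123.3]
ee_rot: [0.985, 0.171, -0.001, 0.0]
force: [-2.7, 5.5, -14.4]
gripper_width: 0.451
finger_force: 30.0
```

Call:
{"api": "carry_out", "payload": {
  "delta_pos": [
    [0, 0, -0.0004],
    [0, 0, -0.0008],
    [0, 0, -0.0008],
    [0, 0, -0.0008]
  ],
  "angular": [
    [0, 0, 0],
    [0, 0, 0],
    [0, 0, 0],
    [0, 0, 0]
  ]
}}

```text
time_s: 6.55
eef_pos: [415.0, 336.3, 124.1]
ee_rot: [0.985, 0.171, -0.001, 0.0]
force: [-1.9, 4.8, -13.2]
gripper_width: 0.448
finger_force: 30.0
```

```bash
python3 -c "
from h import *
for i in range(3):
  s=env.get_state();print(s['force'].round(1),s['eef_pos'].round(1));b=save('side','s3.png')
cv2.imwrite('pics/b3.png',cv2.resize(b[155:215,230:310,::-1],(800,600),interpolation=cv2.INTER_CUBIC))"
```

```text
[ -1.9   4.8 -13.2] [415.  336.3 124.1]
[ -1.7   5.2 -13.3] [415.  336.3 124.1]
[ -1.8   5.2 -14.6] [415.  336.3 124.1]
```

View pics/b3.png

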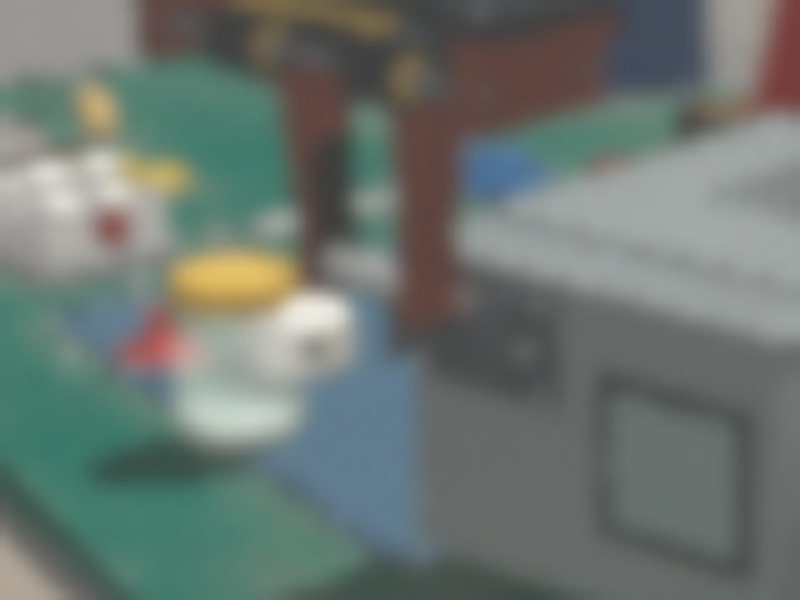

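The bar is held and raised well, and the force has levelled off near 13.5 N, so the door is probably riding up. I'll continue in small steps until it rises steeply.

Call:
{"api": "carry_out", "payload": {
  "delta_pos": [
    [0, 0, -0.0004],
    [0, 0, -0.0008],
    [0, 0, -0.0008],
    [0, 0, -0.0008]
  ],
  "angular": [
    [0, 0, 0],
    [0, 0, 0],
    [0, 0, 0],
    [0, 0, 0]
  ]
}}

```text
time_s: 7.1
eef_pos: [415.0, 336.3, 124.9]
ee_rot: [0.985, 0.171, -0.001, 0.0]
force: [-1.8, 5.2, -13.2]
gripper_width: 0.45
finger_force: 30.0
```

Call:
{"api": "carry_out", "payload": {
  "delta_pos": [
    [0, 0, -0.0004],
    [0, 0, -0.0007],
    [0, 0, -0.0007],
    [0, 0, -0.0007]
  ],
  "angular": [
    [0, 0, 0],
    [0, 0, 0],
    [0, 0, 0],
    [0, 0, 0]
  ]
}}

```text
time_s: 7.5
eef_pos: [415.0, 336.3, 125.6]
ee_rot: [0.985, 0.171, -0.001, 0.0]
force: [-1.1, 5.6, -13.5]
gripper_width: 0.449
finger_force: 30.0
```

Call:
{"api": "carry_out", "payload": {
  "delta_pos": [
    [0, 0, -0.0004],
    [0, 0, -0.0007],
    [0, 0, -0.0007],
    [0, 0, -0.0007]
  ],
  "angular": [
    [0, 0, 0],
    [0, 0, 0],
    [0, 0, 0],
    [0, 0, 0]
  ]
}}

```text
time_s: 7.9
eef_pos: [415.0, 336.3, 126.3]
ee_rot: [0.985, 0.171, -0.001, 0.0]
force: [-2.3, 4.0, -14.2]
gripper_width: 0.451
finger_force: 30.0
```

Call:
{"api": "carry_out", "payload": {
  "delta_pos": [
    [0, 0, -0.0003],
    [0, 0, -0.0006],
    [0, 0, -0.0006],
    [0, 0, -0.0006]
  ],
  "angular": [
    [0, 0, 0],
    [0, 0, 0],
    [0, 0, 0],
    [0, 0, 0]
  ]
}}

```text
time_s: 8.3
eef_pos: [415.2, 336.4, 126.9]
ee_rot: [0.985, 0.171, -0.001, 0.0]
force: [-1.1, 4.2, -15.5]
gripper_width: 0.454
finger_force: 30.0
```

Call:
{"api": "carry_out", "payload": {
  "delta_pos": [
    [0, 0, -0.0003],
    [0, 0, -0.0005],
    [0, 0, -0.0005],
    [0, 0, -0.0005]
  ],
  "angular": [
    [0, 0, 0],
    [0, 0, 0],
    [0, 0, 0],
    [0, 0, 0]
  ]
}}

```text
time_s: 8.7
eef_pos: [415.5, 336.5, 127.5]
ee_rot: [0.985, 0.171, -0.0, 0.0]
force: [0.2, 4.7, -16.6]
gripper_width: 0.45
finger_force: 30.0
```

Call:
{"api": "carry_out", "payload": {
  "delta_pos": [
    [0.0004, 0, 0],
    [0.0008, 0, 0],
    [0.0008, 0, 0],
    [0.0008, 0, 0]
  ],
  "angular": [
    [0, 0, 0],
    [0, 0, 0],
    [0, 0, 0],
    [0, 0, 0]
  ]
}}

```text
time_s: 9.1
eef_pos: [415.6, 336.5, 127.5]
ee_rot: [0.985, 0.171, -0.001, 0.0]
force: [-2.3, 5.3, -14.7]
gripper_width: 0.451
finger_force: 30.0
```

```bash
cat >> h.py <<'E'
def fs(phi=0.7):
    F=[];P=[]
    for i in range(3): s=env.get_state();F.append(s["force"]);P.append(s["eef_pos"]);env.capture("side")
    f=np.mean(F,0); a=pose()[2]; px=-(f[0]*np.cos(a)+f[1]*np.sin(a)); up=-f[2]
    print("push",px.round(1),"up",up.round(1),"T",(up*np.cos(phi)+px*np.sin(phi)).round(1),"Rad",(up*np.sin(phi)-px*np.cos(phi)).round(1),P[-1].round(1),s["time_s"])
E
python3 -c "
from h import *
fs()"
```

```text
push 0.3 up 14.6 T 11.4 Rad 9.1 [415.6 336.5 127.5] 9.2
```

Call:
{"api": "carry_out", "payload": {
  "delta_pos": [
    [0.0005, 0, -0.0003],
    [0.001, 0, -0.0005],
    [0.001, 0, -0.0005],
    [0.001, 0, -0.0005]
  ],
  "angular": [
    [0, 0, 0],
    [0, 0, 0],
    [0, 0, 0],
    [0, 0, 0]
  ]
}}

```text
time_s: 9.65
eef_pos: [416.0, 336.7, 128.0]
ee_rot: [0.985, 0.171, -0.001, 0.0]
force: [-4.1, 5.5, -12.8]
gripper_width: 0.447
finger_force: 30.0
```

```bash
python3 -c "
from h import *
fs()"
```

```text
push 2.4 up 13.4 T 11.7 Rad 6.8 [416.  336.7 128. ] 9.75
```

Call:
{"api": "carry_out", "payload": {
  "delta_pos": [
    [0.0005, 0, -0.0005],
    [0.001, 0, -0.001],
    [0.001, 0, -0.001],
    [0.001, 0, -0.001]
  ],
  "angular": [
    [0, 0, 0],
    [0, 0, 0],
    [0, 0, 0],
    [0, 0, 0]
  ]
}}

```text
time_s: 10.2
eef_pos: [416.8, 336.9, 129.0]
ee_rot: [0.985, 0.171, -0.002, 0.0]
force: [-4.2, 3.5, -12.9]
gripper_width: 0.456
finger_force: 30.0
```

```bash
python3 -c "
from h import *
fs()"
```

```text
push 2.8 up 12.1 T 11.0 Rad 5.7 [416.8 336.9 129. ] 10.3
```

Call:
{"api": "carry_out", "payload": {
  "delta_pos": [
    [0.0005, 0, -0.0005],
    [0.001, 0, -0.0012],
    [0.001, 0, -0.0012],
    [0.001, 0, -0.0012]
  ],
  "angular": [
    [0, 0, 0],
    [0, 0, 0],
    [0, 0, 0],
    [0, 0, 0]
  ]
}}

```text
time_s: 10.75
eef_pos: [417.7, 337.2, 130.1]
ee_rot: [0.985, 0.171, -0.002, 0.001]
force: [-5.1, 3.7, -11.2]
gripper_width: 0.45
finger_force: 30.0
```

```bash
python3 -c "
from h import *
fs()"
```

```text
push 3.0 up 11.5 T 10.7 Rad 5.2 [417.7 337.2 130.1] 10.85
```

Call:
{"api": "carry_out", "payload": {
  "delta_pos": [
    [0.0005, 0, -0.0005],
    [0.0009, 0, -0.001],
    [0.0009, 0, -0.001],
    [0.0009, 0, -0.001]
  ],
  "angular": [
    [0, 0, 0],
    [0, 0, 0],
    [0, 0, 0],
    [0, 0, 0]
  ]
}}

```text
time_s: 11.3
eef_pos: [418.4, 337.4, 131.1]
ee_rot: [0.985, 0.171, -0.002, 0.001]
force: [-5.3, 3.6, -13.1]
gripper_width: 0.45
finger_force: 30.0
```

```bash
python3 -c "
from h import *
fs()
b=save('side','s4.png')
f=lambda im:cv2.resize(im[150:210,230:283],(400,453),interpolation=cv2.INTER_CUBIC)
cv2.imwrite('pics/b4.png',np.hstack([f(cv2.imread('pics/side0.png')),f(b[...,::-1])]))"
```

```text
push 3.3 up 12.3 T 11.6 Rad 5.4 [418.4 337.4 131. ] 11.4
```

View pics/b4.png

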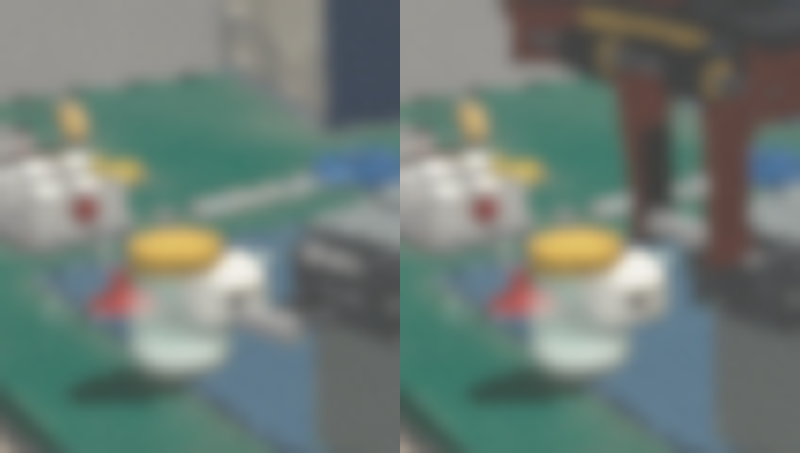

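```bash
python3 -c "
from h import *
for ph in (0,.5,.6,.72):
  p=c2w((-150-58*np.cos(ph),50,100+58*np.sin(ph)));print(ph,proj('side',p).round(1),p.round(1),[proj('side',c2w((-150-58*np.cos(ph),50+k,100+58*np.sin(ph)))).round(1) for k in (20,-20)])
e=env.get_state()['eef_pos'];print(proj('side',e),proj('side',e+[0,0,18.7]))
b=cv2.imread('pics/s4.png');a=cv2.imread('pics/side0.png')
for u in (263,264,265,266,267): print(u,b[172:188,u].mean(1).round().astype(int),'|',a[184:200,u].mean(1).round().astype(int))
"
```

```text
0 [264.5 192.8] [401.1 331.1 100. ] [array([260.5, 191.6]), array([268.5, 194.1])]
0.5 [265.6 184.7] [407.8 333.5 127.8] [array([261.7, 183.6]), array([269.7, 185.9])]
0.6 [266.2 183.2] [410.6 334.5 132.7] [array([262.2, 182. ]), array([270.3, 184.3])]
0.72 [267.  181.4] [414.6 336.  138.2] [array([263.1, 180.2]), array([271.1, 182.5])]
[267.94321208 183.05388783] [267.7198989  177.92552539]
263 [ 62  62  64  65  71  89 111 121 114 102 121 164 205 224 223 205] | [204 222 222 203 175 166 167 163 147 131 124 120 119 120 120 119]
264 [ 64  64  65  67  74  96 123 136 127 113 123 155 180 194 196 181] | [179 192 194 180 164 161 166 165 151 136 126 121 120 120 120 120]
265 [ 73  75  83  86  86 104 131 145 136 124 126 144 155 155 154 151] | [154 153 153 150 145 145 151 159 155 140 128 123 120 120 120 119]
266 [ 89  98 111 117 109 114 137 151 144 132 126 128 130 127 126 127] | [132 128 126 127 126 125 132 148 155 144 131 124 121 119 119 120]
267 [103 116 132 137 124 122 139 154 150 138 125 113 109 109 112 115] | [118 116 116 115 114 110 116 138 152 147 134 125 122 120 119 120]
```

```bash
python3 -c "
from h import *
a=cv2.imread('pics/side0.png',0).astype(np.float32)
for n in ('s1','s2','s3','s4'):
  b=cv2.imread('pics/%s.png'%n,0).astype(np.float32)
  r=[]
  for (x0,x1,y0,y1) in ((285,312,187,220),(312,342,180,214)):
    r.append(np.round(cv2.phaseCorrelate(a[y0:y1,x0:x1],b[y0:y1,x0:x1],cv2.createHanningWindow((x1-x0,y1-y0),cv2.CV_32F))[0],2))
  print(n,r)
for n in ('side0','s2','s3','s4'):
  b=cv2.imread('pics/%s.png'%n,0); print(n,b[176:192,266])
print(proj('side',c2w((-142,0,60))),proj('side',c2w((-142,0,63.5))))
"
```

```text
s1 [array([0.36, 0.12]), array([ 0.02, -0.07])]
s2 [array([0.56, 0.14]), array([-0.17, -0.29])]
s3 [array([ 0.58, -0.04]), array([-0.16, -0.07])]
s4 [array([ 0.42, -0.7 ]), array([-0.07, -0.03])]
side0 [137 121 115 115 115 118 122 128 130 126 124 125 124 123 131 148]
s2 [138 122 115 114 116 117 122 129 130 127 125 126 125 125 133 149]
s3 [123 108 106 121 144 154 145 130 122 121 124 126 126 125 123 122]
s4 [111 115 138 152 144 131 124 127 128 125 124 125 126 125 124 122]
[288.2470934  201.60259104] [288.22623556 200.68794924]
```

Call:
{"api": "carry_out", "payload": {
  "delta_pos": [
    [0.0005, 0, -0.0005],
    [0.0009, 0, -0.001],
    [0.0009, 0, -0.001],
    [0.0009, 0, -0.001]
  ],
  "angular": [
    [0, 0, 0],
    [0, 0, 0],
    [0, 0, 0],
    [0, 0, 0]
  ]
}}

```text
time_s: 11.9
eef_pos: [418.7, 337.5, 131.5]
ee_rot: [0.985, 0.171, -0.002, 0.001]
force: [-5.8, 4.9, -15.7]
gripper_width: 0.455
finger_force: 30.0
```

```bash
cat >> h.py <<'E'
def look(n):
    a=cv2.imread('pics/side0.png',0).astype(np.float32); save('side',n); b=cv2.imread('pics/'+n,0).astype(np.float32)
    print("door shift",np.round(cv2.phaseCorrelate(a[187:220,285:312],b[187:220,285:312],cv2.createHanningWindow((27,33),cv2.CV_32F))[0],2),"bar rows174+",b[174:186,266].astype(int))
E
python3 -c "
from h import *
fs();look('s5.png')"
```

```text
push 3.9 up 15.5 T 14.4 Rad 7.0 [418.7 337.5 131.5] 12.0
door shift [ 0.64 -0.54] bar rows174+ [114 117 109 115 139 152 143 127 120 124 127 125]
```

Call:
{"api": "carry_out", "payload": {
  "delta_pos": [
    [-0.001, 0.0007, 0],
    [-0.0021, 0.0014, 0],
    [-0.0031, 0.0021, 0],
    [-0.0031, 0.0021, 0]
  ],
  "angular": [
    [0, 0, -0.007],
    [0, 0, -0.015],
    [0, 0, -0.022],
    [0, 0, -0.022]
  ]
}}

```text
time_s: 12.5
eef_pos: [416.4, 334.3, 131.5]
ee_rot: [0.983, 0.182, -0.003, 0.001]
force: [-5.3, 5.5, -14.9]
gripper_width: 0.447
finger_force: 30.0
```

```bash
python3 -c "
from h import *
fs();look('s6.png')"
```

```text
push 3.9 up 15.4 T 14.3 Rad 6.9 [416.4 334.4 131.5] 12.6
door shift [ 0.38 -0.51] bar rows174+ [116 120 111 113 134 151 148 132 124 126 127 123]
```

Call:
{"api": "carry_out", "payload": {
  "delta_pos": [
    [-0.0028, 0.0019, 0],
    [-0.0055, 0.0039, 0],
    [-0.0082, 0.0059, 0],
    [-0.0109, 0.0079, 0],
    [-0.0135, 0.01, 0]
  ],
  "angular": [
    [0, 0, -0.02],
    [0, 0, -0.04],
    [0, 0, -0.06],
    [0, 0, -0.08],
    [0, 0, -0.1]
  ]
}}

```text
time_s: 13.2
eef_pos: [407.2, 320.1, 131.5]
ee_rot: [0.973, 0.232, -0.003, 0.001]
force: [-6.1, 4.2, -17.6]
gripper_width: 0.453
finger_force: 30.0
```

```bash
python3 -c "
from h import *
s=env.get_state();a=pose()[2];T=R.from_quat(s['ee_rot']).as_matrix()
print('fx,fy,fz tool',(T.T@s['force']).round(1))
r=np.array([-93.6,140])
for D in (.1,.2,.3,.4,.5,.6):
  c,sn=np.cos(D),np.sin(D);d=np.array([[c,-sn],[sn,c]])@r-r;print(D,d[0].round(1),-d[1].round(1))
h=c2w((-100,-90,0));e=s['eef_pos'];ang=np.arctan2(T[1,0],T[0,0]);print('theta tool',ang-a, 'bar in door frame',np.array([[np.cos(ang),np.sin(ang)],[-np.sin(ang),np.cos(ang)]])@(e-h)[:2])
"
```

```text
fx,fy,fz tool [-3.5 -6.4 17.6]
0.1 -13.5 10.0
0.2 -25.9 21.4
0.3 -37.2 33.9
0.4 -47.1 47.5
0.5 -55.7 62.0
0.6 -62.7 77.3
theta tool 0.11921293561118862 bar in door frame [-90.08258288 139.25207719]
```

Call:
{"api": "carry_out", "payload": {
  "delta_pos": [
    [-0.0069, 0.0049, 0.0005],
    [-0.0135, 0.01, 0.0005],
    [-0.0205, 0.0155, 0.001],
    [-0.029, 0.0214, 0.004],
    [-0.0415, 0.0339, 0.007]
  ],
  "angular": [
    [0, 0, -0.05],
    [0, 0, -0.1],
    [0, 0, -0.15],
    [0, 0, -0.2],
    [0, 0, -0.3]
  ]
}}

```text
time_s: 13.7
eef_pos: [387.9, 272.1, 125.8]
ee_rot: [0.927, 0.376, 0.0, 0.0]
force: [3.5, 0.6, -10.5]
gripper_width: 0.453
finger_force: 30.0
```

```bash
cat >> h.py <<'E'
def sw(D=(.1,.2,.3,.4,.5)):
    s=env.get_state();a=pose()[2];T=R.from_quat(s['ee_rot']).as_matrix()
    print('f tool',(T.T@s['force']).round(1),s['time_s'],'eef',s['eef_pos'].round(1),'q6',s['q'][5].round(2),'gw',s['gripper_width'].round(3))
    h=c2w((-100,-90,0));e=s['eef_pos'];ang=np.arctan2(T[1,0],T[0,0])
    r=np.array([[np.cos(ang),np.sin(ang)],[-np.sin(ang),np.cos(ang)]])@(e-h)[:2]
    print('theta tool',(ang-a).round(3),'r',r.round(1))
    for d in D:
        c,n=np.cos(d),np.sin(d);x=np.array([[c,-n],[n,c]])@r-r;print(d,x[0].round(1),-x[1].round(1))
E
python3 -c "
from h import *
sw()"
```

```text
Traceback (most recent call last):
  File "h.py", line 46, in sw
    print('f tool',(T.T@s['force']).round(1),s['time_s'],'eef',s['eef_pos'].round(1),'q6',s['q'][5].round(2),'gw',s['gripper_width'].round(3))
                                                                                                                  ^^^^^^^^^^^^^^^^^^^^^^^^
AttributeError: 'float' object has no attribute 'round'
```

Call:
{"api": "carry_out", "payload": {
  "delta_pos": [
    [-0.0135, 0.01, 0.001],
    [-0.0259, 0.0214, 0.002],
    [-0.0372, 0.0339, 0.003],
    [-0.0471, 0.0475, 0.004],
    [-0.0557, 0.062, 0.005]
  ],
  "angular": [
    [0, 0, -0.1],
    [0, 0, -0.2],
    [0, 0, -0.3],
    [0, 0, -0.4],
    [0, 0, -0.5]
  ]
}}

```text
time_s: 14.2
eef_pos: [390.3, 187.8, 121.4]
ee_rot: [0.805, 0.594, -0.001, 0.0]
force: [-1.5, -1.0, -1.8]
gripper_width: 0.454
finger_force: 30.0
```

```bash
sed -i "s/,'gw',s\['gripper_width'\].round(3)//" h.py; python3 -c "
from h import *
sw()"
```

```text
f tool [-1.4 -1.2  1.8] 14.2 eef [390.3 187.8 121.4] q6 0.72
theta tool 0.923 r [-93.7 138.6]
0.1 -13.4 10.0
0.2 -25.7 21.4
0.3 -36.8 33.9
0.4 -46.6 47.4
0.5 -55.0 61.9
```

Call:
{"api": "carry_out", "payload": {
  "delta_pos": [
    [-0.0134, 0.01, 0.001],
    [-0.0257, 0.0214, 0.002],
    [-0.0368, 0.0339, 0.003],
    [-0.0466, 0.0474, 0.004],
    [-0.055, 0.0619, 0.005]
  ],
  "angular": [
    [0, 0, -0.1],
    [0, 0, -0.2],
    [0, 0, -0.3],
    [0, 0, -0.4],
    [0, 0, -0.5]
  ]
}}

```text
time_s: 14.7
eef_pos: [432.3, 116.1, 116.2]
ee_rot: [0.633, 0.774, -0.002, -0.0]
force: [-3.9, -4.2, -1.1]
gripper_width: 0.45
finger_force: 30.0
```

Call:
{"api": "carry_out", "payload": {
  "delta_pos": [
    [-0.0134, 0.01, 0.001],
    [-0.0257, 0.0214, 0.002],
    [-0.0305, 0.0265, 0.003],
    [-0.0305, 0.0265, 0.003]
  ],
  "angular": [
    [0, 0, -0.1],
    [0, 0, -0.2],
    [0, 0, -0.24],
    [0, 0, -0.24]
  ]
}}

```text
time_s: 15.1
eef_pos: [464.5, 90.6, 113.1]
ee_rot: [0.537, 0.844, -0.002, -0.0]
force: [-4.2, -8.6, 0.4]
gripper_width: 0.451
finger_force: 30.0
```

```bash
python3 -c "
from h import *
sw((.05,))"
```

```text
f tool [-6.  -7.5 -0.4] 15.1 eef [464.5  90.6 113.1] q6 -0.26
theta tool 1.659 r [-95.7 139.5]
0.05 -6.9 5.0
```

Call:
{"api": "carry_out", "payload": {
  "delta_pos": [
    [-0.001, 0, 0.008],
    [-0.002, 0, 0.016],
    [-0.003, 0, 0.02],
    [-0.003, 0, 0.02]
  ],
  "angular": [
    [0, 0, 0],
    [0, 0, 0],
    [0, 0, 0],
    [0, 0, 0]
  ]
}}

```text
time_s: 15.5
eef_pos: [465.3, 88.8, 92.8]
ee_rot: [0.537, 0.843, -0.002, -0.001]
force: [-4.0, -7.9, -0.9]
gripper_width: 0.446
finger_force: 30.0
```

Call:
{"api": "carry_out", "payload": {
  "delta_pos": [
    [0, 0, 0],
    [0, 0, 0],
    [0, 0, 0],
    [0, 0, 0]
  ],
  "angular": [
    [0, 0, 0],
    [0, 0, 0],
    [0, 0, 0],
    [0, 0, 0]
  ],
  "hand": 0.064
}}

```text
time_s: 15.9
eef_pos: [467.3, 90.7, 93.3]
ee_rot: [0.537, 0.843, 0.0, 0.001]
force: [-0.1, 0.2, -0.6]
gripper_width: 0.729
finger_force: 0.0
```

Call:
{"api": "carry_out", "payload": {
  "delta_pos": [
    [0, 0, -0.03],
    [0, 0, -0.06],
    [0, 0, -0.09],
    [0, 0, -0.12],
    [0, 0, -0.13]
  ],
  "angular": [
    [0, 0, 0],
    [0, 0, 0],
    [0, 0, 0],
    [0, 0, 0],
    [0, 0, 0]
  ]
}}

```text
time_s: 16.4
eef_pos: [468.3, 91.0, 225.8]
ee_rot: [0.537, 0.843, 0.002, 0.002]
force: [-0.9, 0.6, 0.7]
gripper_width: 0.728
finger_force: 0.0
```

```bash
python3 -c "
from h import *
plan(c2w((-124,0,205)),np.degrees(pose()[2])-90)"
```

```text
d [0.1889 0.1197 0.0398] w [ 0.005 -0.003  1.659] | eef [468.3  91.  225.8] F [-0.9  0.6  0.7] fp 0.0 gw 0.728 t 16.4 q6 -0.27
```

Call:
{"api": "carry_out", "payload": {
  "delta_pos": [
    [0.038, 0.024, 0],
    [0.076, 0.048, 0],
    [0.113, 0.072, 0],
    [0.151, 0.096, 0],
    [0.189, 0.12, 0]
  ],
  "angular": [
    [0, 0, 0.15],
    [0, 0, 0.3],
    [0, 0, 0.44],
    [0, 0, 0.59],
    [0, 0, 0.74]
  ]
}}

```text
time_s: 16.9
eef_pos: [495.2, 314.4, 221.9]
ee_rot: [0.801, 0.598, -0.0, 0.0]
force: [2.0, -0.0, 0.0]
gripper_width: 0.73
finger_force: 0.0
```

Call:
{"api": "carry_out", "payload": {
  "delta_pos": [
    [0, 0, 0],
    [0, 0, 0],
    [0, 0, 0],
    [0, 0, 0],
    [0, 0, 0]
  ],
  "angular": [
    [0, 0, 0.15],
    [0, 0, 0.3],
    [0, 0, 0.44],
    [0, 0, 0.59],
    [0, 0, 0.74]
  ]
}}

```text
time_s: 17.4
eef_pos: [495.1, 312.5, 221.7]
ee_rot: [0.963, 0.268, -0.001, 0.0]
force: [-0.1, -0.1, 0.5]
gripper_width: 0.726
finger_force: 0.0
```

```bash
python3 -c "
from h import *
plan(c2w((-124,0,150)),np.degrees(pose()[2])-90)
b=save('side','s7.png')
cv2.imwrite('pics/b7.png',cv2.resize(b[150:225,240:340,::-1],(800,600),interpolation=cv2.INTER_CUBIC))
for p in [(-124,14,95),(-124,-14,95),(-138,0,95),(-100,90,130),(-100,-90,130)]: print(p,((proj('side',c2w(p))-[240,150])*8).round())
"
```

```text
d [0.002  0.0008 0.0904] w [0.    0.001 0.194] | eef [495.1 312.5 221.7] F [-0.1 -0.1  0.5] fp 0.0 gw 0.726 t 17.4 q6 1.57
(-124, 14, 95) [389. 322.]
(-124, -14, 95) [435. 335.]
(-138, 0, 95) [390. 337.]
(-100, 90, 130) [303. 204.]
(-100, -90, 130) [603. 282.]
```

View pics/b7.png

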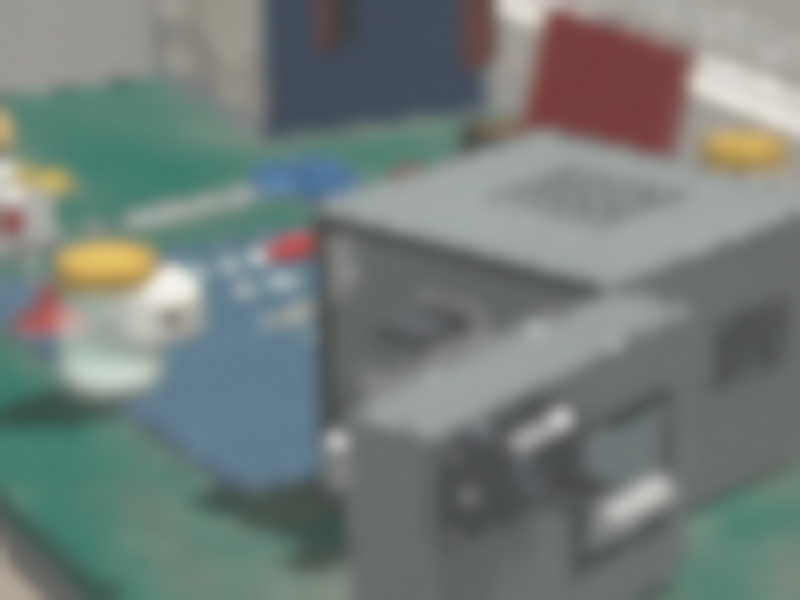

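The door stands wide open, and the dark lug shows at crop (385–465, 310–345), where predicted. Next I descend and grip it.

Call:
{"api": "carry_out", "payload": {
  "delta_pos": [
    [0.002, 0.001, 0.025],
    [0.002, 0.001, 0.06],
    [0.002, 0.001, 0.09],
    [0.002, 0.001, 0.115],
    [0.002, 0.001, 0.13]
  ],
  "angular": [
    [0, 0, 0.1],
    [0, 0, 0.194],
    [0, 0, 0.194],
    [0, 0, 0.194],
    [0, 0, 0.194]
  ]
}}

```text
time_s: 17.95
eef_pos: [496.5, 312.0, 90.1]
ee_rot: [0.984, 0.178, -0.002, 0.001]
force: [0.2, -0.4, -0.4]
gripper_width: 0.728
finger_force: 0.0
```

Call:
{"api": "carry_out", "payload": {
  "delta_pos": [
    [0, 0, 0.008],
    [0, 0, 0.015],
    [0, 0, 0.015],
    [0, 0, 0.015]
  ],
  "angular": [
    [0, 0, 0],
    [0, 0, 0],
    [0, 0, 0],
    [0, 0, 0]
  ]
}}

```text
time_s: 18.35
eef_pos: [498.3, 313.1, 78.5]
ee_rot: [0.984, 0.177, 0.001, -0.0]
force: [-0.1, -0.6, 0.5]
gripper_width: 0.729
finger_force: 0.0
```

Call:
{"api": "carry_out", "payload": {
  "delta_pos": [
    [0, 0, 0],
    [0, 0, 0],
    [0, 0, 0],
    [0, 0, 0],
    [0, 0, 0]
  ],
  "angular": [
    [0, 0, 0],
    [0, 0, 0],
    [0, 0, 0],
    [0, 0, 0],
    [0, 0, 0]
  ],
  "hand": 0.015
}}

```text
time_s: 18.85
eef_pos: [497.5, 313.9, 78.0]
ee_rot: [0.984, 0.176, 0.0, -0.001]
force: [-8.7, 17.6, -2.6]
gripper_width: 0.319
finger_force: 25.0
```

```bash
python3 -c "
from h import *
plan(c2w((-224,0,95)),np.degrees(pose()[2])-90)"
```

```text
d [-0.1007  0.0004  0.0016] w [-0.002 -0.     0.005] | eef [497.5 313.9  78. ] F [-8.7 17.6 -2.6] fp 25.0 gw 0.319 t 18.85 q6 1.76
```

Call:
{"api": "carry_out", "payload": {
  "delta_pos": [
    [0, -0.002, 0],
    [0, -0.004, 0],
    [0, -0.004, 0]
  ],
  "angular": [
    [0, 0, 0],
    [0, 0, 0],
    [0, 0, 0]
  ]
}}

```text
time_s: 19.15
eef_pos: [497.3, 314.1, 77.9]
ee_rot: [0.984, 0.177, 0.0, 0.002]
force: [5.4, -13.9, 3.2]
gripper_width: 0.315
finger_force: 30.0
```

Call:
{"api": "carry_out", "payload": {
  "delta_pos": [
    [-0.01, 0, 0],
    [-0.025, 0, 0],
    [-0.04, 0, 0],
    [-0.055, 0, 0],
    [-0.065, 0, 0]
  ],
  "angular": [
    [0, 0, 0],
    [0, 0, 0],
    [0, 0, 0],
    [0, 0, 0],
    [0, 0, 0]
  ]
}}

```text
time_s: 19.65
eef_pos: [435.6, 291.7, 77.9]
ee_rot: [0.984, 0.177, 0.0, 0.001]
force: [8.0, -13.3, 1.2]
gripper_width: 0.316
finger_force: 30.0
```

Call:
{"api": "carry_out", "payload": {
  "delta_pos": [
    [-0.01, 0, 0],
    [-0.02, 0, 0],
    [-0.028, 0, 0],
    [-0.033, 0, 0],
    [-0.033, 0, 0]
  ],
  "angular": [
    [0, 0, 0],
    [0, 0, 0],
    [0, 0, 0],
    [0, 0, 0],
    [0, 0, 0]
  ]
}}

```text
time_s: 20.15
eef_pos: [404.1, 280.2, 77.9]
ee_rot: [0.984, 0.177, -0.001, 0.002]
force: [2.0, -13.6, 5.6]
gripper_width: 0.315
finger_force: 30.0
```

```bash
python3 -c "
from h import *
plan(c2w((-224,0,95)),np.degrees(pose()[2])-90); fs()"
```

```text
d [-0.0014  0.0011  0.0016] w [0.003 0.002 0.007] | eef [404.1 280.2  77.9] F [  2.  -13.6   5.6] fp 30.0 gw 0.315 t 20.15 q6 1.8
push 2.1 up -6.3 T -3.4 Rad -5.7 [404.1 280.2  77.9] 20.25
```

Call:
{"api": "carry_out", "payload": {
  "delta_pos": [
    [-0.001, 0.002, 0],
    [-0.002, 0.002, 0],
    [-0.004, 0.002, 0],
    [-0.004, 0.002, 0]
  ],
  "angular": [
    [0, 0, 0],
    [0, 0, 0],
    [0, 0, 0],
    [0, 0, 0]
  ]
}}

```text
time_s: 20.7
eef_pos: [403.4, 279.9, 77.9]
ee_rot: [0.984, 0.177, 0.002, -0.0]
force: [7.9, -0.4, -5.9]
gripper_width: 0.317
finger_force: 30.0
```

```bash
python3 -c "
from h import *
fs()"
```

```text
push -7.2 up 5.8 T -0.2 Rad 9.3 [403.3 279.9  77.9] 20.8
```

The end stop is felt: 100 mm drawn, with 7 N and no further motion. I'll let go and rise.

Call:
{"api": "carry_out", "payload": {
  "delta_pos": [
    [0, 0, 0],
    [0, 0, 0],
    [0, 0, 0],
    [0, 0, 0]
  ],
  "angular": [
    [0, 0, 0],
    [0, 0, 0],
    [0, 0, 0],
    [0, 0, 0]
  ],
  "hand": 0.056
}}

```text
time_s: 21.25
eef_pos: [401.1, 279.2, 77.7]
ee_rot: [0.984, 0.177, -0.0, 0.0]
force: [-0.2, 0.9, -0.1]
gripper_width: 0.622
finger_force: 0.0
```

Call:
{"api": "carry_out", "payload": {
  "delta_pos": [
    [0, 0, -0.02],
    [0, 0, -0.05],
    [0, 0, -0.08],
    [0, 0, -0.12],
    [0, 0, -0.16]
  ],
  "angular": [
    [0, 0, 0],
    [0, 0, 0],
    [0, 0, 0],
    [0, 0, 0],
    [0, 0, 0]
  ]
}}

```text
time_s: 21.75
eef_pos: [400.8, 278.9, 239.0]
ee_rot: [0.984, 0.177, -0.001, 0.0]
force: [-0.1, 0.7, -0.3]
gripper_width: 0.638
finger_force: 0.0
```

Call:
{"api": "carry_out", "payload": {
  "delta_pos": [
    [0, 0, -0.01],
    [0, 0, -0.02],
    [0, 0, -0.02],
    [0, 0, -0.02],
    [0, 0, -0.02]
  ],
  "angular": [
    [0, 0, 0],
    [0, 0, 0],
    [0, 0, 0],
    [0, 0, 0],
    [0, 0, 0]
  ]
}}

```text
time_s: 22.25
eef_pos: [400.7, 278.7, 256.3]
ee_rot: [0.984, 0.176, -0.001, 0.001]
force: [-0.3, -0.1, -0.3]
gripper_width: 0.642
finger_force: 0.0
```

```bash
python3 -c "
from h import *
fs();b=save('side','s8.png')
cv2.imwrite('pics/b8.png',cv2.resize(b[150:225,240:340,::-1],(800,600),interpolation=cv2.INTER_CUBIC))
print(((proj('side',c2w((-224,0,95)))-[240,150])*8).round())"
```

```text
push -0.1 up 0.1 T 0.0 Rad 0.2 [400.9 278.9 256.6] 22.35
[251. 389.]
```

View pics/b8.png

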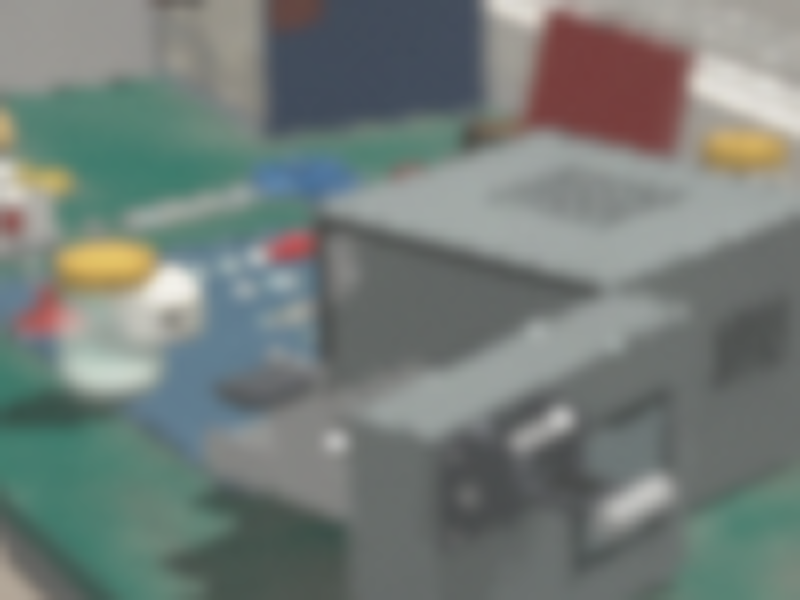

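The picture shows the tray fully out, with its lug at about (265,385). The door is open and the jar has not moved.

```bash
python3 -c "
from station import env
print(env.job_done())"
```

```text
the job is handed in; nothing more can be done
None
```

The job is handed in at about 22 s: the paddle was lifted to its felt stop, the door swung to about 1.66 rad, and the tray drawn out the full 100 mm and released; the jar is unmoved and the arm went nowhere near the charger, dish or driver, which I did not check again.

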